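# Wedge up one end of the mug press and hold it

## Robot

A 7-joint arm with a two-finger parallel gripper is mounted at the origin on a cart in front of the work surface, level with it; the furniture and walls round the work are solid. World frame = base frame: x ahead of the robot, y to its left, z up, the work surface at z = 0. Lengths are in m, angles in rad, forces in N, time in s.
With the tool pointing down it reaches from about 0.4 to 0.85 m from the base axis. Payload 10.4 kg.
Tool frame: the origin (TCP) lies between the finger pads, 19 mm behind the fingertips; this is the grasp point; x points along the fingers, z is the direction in which the jaws open and shut, and the axes are right-handed (so a half turn about x gives the same grasp; the last joint's range is limited). The gripper opens to 87 mm and grips with 3 to 60 N. Pads are 19 mm wide; open, the fingers measure 117 mm over their backs; the gripper's body (75 mm by 190 mm) begins 51 mm behind the grasp point.
Start: joints at [-1.227, 0.332, -0.065, 1.46, 0.022, 1.35, -0.088], TCP at [0.224, 0.583, 0.241] pointing down, gripper open.
Joint ranges: [-2.6, 2.6], [-0.5, 2.12], [-1.47, 1.34], [0.16, 2.42], [-1.27, 4.41], [0.06, 2.06], [-2.6, 2.6]. Speed limits (rad/s): [2.22, 2.22, 2.79, 2.79, 3.14, 3.14, 3.14].

## Interface

Orientations are given as a unit quaternion [x, y, z, w].
In Python, from bench import env gives the robot as it stands.
- The arm moves only by the tool apply_moves, never from a script. Its argument "targets" is one flat list of numbers, 7 for each row, row after row: the turn, a rotation vector about the tool's x, y, z in rad, then the shift along the tool's x, y, z in mm, then the finger opening in mm, from 0 to 87. A call has 1 to 20 rows; each row shifts and turns the commanded pose from where the row before left it, along the tool's axes as they then stand; what a row does not reach is not made up. A row lasts 1/10 s, in which the tool goes at most 50 mm and 8.59 degrees, less where a joint would pass 70% of its speed; a pose out of reach is approached as far as the arm can. A call with a gripper value outside its range is refused whole. The fingers move at their own pace and stop on an object; "force" is the grip in N (left out, the last holds). Time passes only in rows, so rows that do not move let the fingers close. It gives the time, the measured TCP pose, the force and the opening at its end, in the units of the state.
- env.observe(): the state, without advancing time (a new reading comes with each control period).
- env.grab_frame(name): name is "side" or "top"; returns a dict with "image" (400x640x3 uint8, red, green, blue), "mtx" (3x3 intrinsics, pixels), "cam_to_world" (4x4, takes a point from camera to world coordinates). Camera axes: x right, y up, looking along -z (the intrinsics and any distortion apply to the point x, -y, -z); pixel columns grow to the right and rows downward; lengths in m; the calibration is good to about 2 mm. A picture is of the moment at which its call begins. There is no depth.
- env.job_done(): hands the job in, once; it reports no verdict.
The state is a dict: "t": time; "qpos": joint angles; "joint_vel": joint speeds; "effort": joint torques, N m; "eef_pos": TCP position; "tcp_rot": TCP orientation; "wrist_force": force on the tool from outside, world axes, zero at the start; "ft_torque": the same for the moment, N m; "grip_width": finger opening in m.
Only numpy, scipy, OpenCV 4.12 (cv2) and the standard library are available. Lean on these libraries where they do the work, as an engineer would, in place of code of your own. Each camera call takes 0.05 s, during which the arm holds its last target. There are 200 camera calls.

## Task

The two levelling feet at the right-hand end of the mug press need adjusting, so their load must come off. Take the wooden wedge by its heel block and push it, flat on the bench and tip first, under the middle of the press's right-hand edge, between those two feet, until both feet just hang clear of the bench with about 3 mm of daylight under them. Do not shove the press along the bench or disturb the things lying round it, and finish while still holding the wedge in place by its heel with the gripper; do not let go.

Things in the scene. Friction and masses are not known exactly. Their poses are not given: they have to be found in the camera images.
- mug_press: Bench mug press, loose, about 2.4 kg, on four levelling feet: grey housing, round heater jacket with a lever on top, control box on the left. 140 mm front to back (own x, away from the robot) by 220 mm (own y, to its left end), 194 mm high; origin on the bench under its centre, z up. Housing 58 mm high; the jacket starts 42 mm in from the right-hand end; the lever overhangs the front by 24 mm.
- lift_edge (a point): Middle of the lower right-hand edge of the press's bed plate (own y = -110 mm). The plate is 6 mm thick, its flat underside 16 mm above the bench. The wedge goes in below it, along the press's own +y. Raising this edge takes 7 to 13 N upward (5 to 12 N of push on the wedge); the press then pivots on its left feet and the right-hand feet rise about 0.9 mm per mm here.
- foot_right_near (a point): Centre of the underside (z = 0 when standing) of the right-hand levelling foot nearer the robot. The feet are 28 mm discs centred 54 mm either side of the middle and 18 mm in from the ends: 80 mm is free between the two right-hand ones.
- foot_right_far (a point): Centre of the underside of the right-hand levelling foot farther from the robot.
- foot_left_near (a point): Centre of the underside of the left-hand levelling foot nearer the robot; it stays on the bench.
- foot_left_far (a point): Centre of the underside of the left-hand levelling foot farther from the robot; it stays on the bench.
- wedge: Pale hardwood wedge lying flat, 0.12 kg, 155 mm long, 36 mm wide, waxed (friction about 0.2). Own x points to the thin tip, z up; origin on the sole at mid-length. The top slopes evenly from 4 mm at the tip to 26 mm high 115 mm behind it: 16 mm high 63 mm behind the tip, 1.9 mm more per 10 mm. The last 40 mm carry the heel block.
- wedge_tip (a point): Middle of the wedge's tip edge, on the sole (77.5 mm ahead of the wedge's origin).
- wedge_heel (a point): Centre of the heel block: 40 mm long, 39 mm wide, top 33.5 mm above the sole; this point is 58 mm behind the wedge's origin and 17.5 mm above the sole. Grip it across its 39 mm width.
- spanner_jaw: Flat open-ended steel spanner, 129 x 27 x 4 mm, loose, towards the back of the bench right of the press; a bystander. Origin under its centre.
- rubber_foot: Spare black rubber foot, 32 mm across, 16 mm high, loose, at the back right; a bystander. Origin under its centre.
- mug_blank_2: White mug, 62 mm across, 49 mm high, loose, left of the press; a bystander. Origin under its centre.

How it is judged:
By the outcome, as a careful person would: the job done as asked, in the order asked, and still so for the second after the job is handed in, while the arm keeps its last pose, push and grip.
It also fails if it takes over 40 s, if anything falls off the work surface, if the arm or the gripper's body presses on something with over 40 N, if the wrist force passes 120 N, or if a joint passes its speed limit or range.

## Working session

There is one attempt and no reset: what is moved stays moved. The work goes in short steps, Python scripts to look and compute and a tool call to move; the robot and the scene stay as the last step left them, time stands still between calls to the robot, and variables do not carry over. Pictures are saved under pics/ and viewed, about 8 in all and at most 12, crops included, and the job is handed in when it is done.

Besides the shell and the picture viewer there is one more tool, called by a JSON object that holds its "fn" and its "kwargs", one argument or row to a line. apply_moves: Moves the arm, as the interface text tells. Its arguments: {"type":"object","properties":{"targets":{"type":"array","items":{"type":"number"}},"force":{"type":"number"}},"required":["targets"]}

```bash
mkdir -p pics; ls; python3 - <<'E'
from bench import env
import cv2
s=env.observe(); print({k:s[k] for k in('t','eef_pos','tcp_rot','wrist_force','grip_width')})
for n in('top','side'):
    f=env.grab_frame(n); print(n,f['mtx'],f['cam_to_world'],f.keys())
    cv2.imwrite(f'pics/{n}0.png',f['image'][:,:,::-1])
E
```

```text
pics
{'t': 0.0, 'eef_pos': array([0.22399304, 0.58309744, 0.24045384]), 'tcp_rot': array([-0.40075057,  0.58319551,  0.40014107,  0.58238226]), 'wrist_force': array([-0.26170704, -0.01823749,  0.43964232]), 'grip_width': 0.08689278741166066}
top [[437.52450428   0.         314.4038299 ]
 [  0.         437.52450428 200.30981278]
 [  0.           0.           1.        ]] [[-0.0201692   0.99565117 -0.09095023  0.42685481]
 [-0.99961135 -0.01833085  0.02100304 -0.08286711]
 [ 0.01924451  0.0913385   0.99563393  1.14211225]
 [ 0.          0.          0.          1.        ]] dict_keys(['image', 'mtx', 'cam_to_world'])
side [[516.93907632   0.         315.79679059]
 [  0.         516.93907632 203.39146497]
 [  0.           0.           1.        ]] [[-0.35993148  0.46661171 -0.80791264 -0.63060924]
 [-0.93263488 -0.15643831  0.32514494  0.38391679]
 [ 0.02532795  0.87051741  0.49148543  0.74201604]
 [ 0.          0.          0.          1.        ]] dict_keys(['image', 'mtx', 'cam_to_world'])
```

View pics/top0.png

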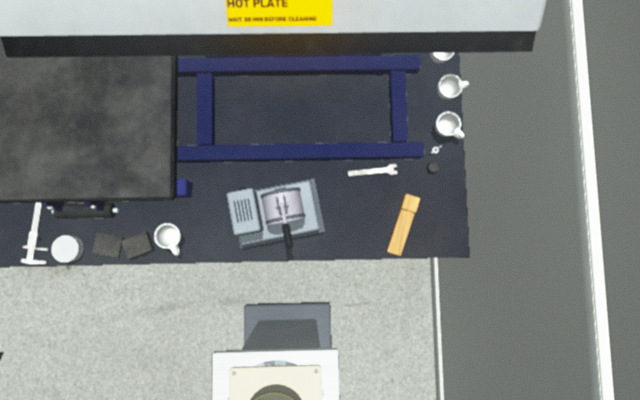

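View pics/side0.png

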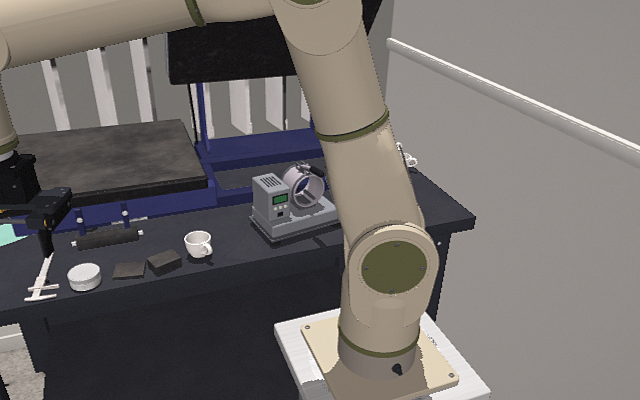

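```bash
cat > h.py <<'E'
import numpy as np, cv2
from bench import env
def ray(f,uv):
    K=f['mtx'];T=f['cam_to_world'];d=np.linalg.solve(K,[uv[0],uv[1],1.])
    return T[:3,3],T[:3,:3]@(d*[1,-1,-1])
def at(f,uv,z):
    o,d=ray(f,uv);return o+d*(z-o[2])/d[2]
def proj(f,p):
    T=f['cam_to_world'];c=(np.asarray(p)-T[:3,3])@T[:3,:3];c=c*[1,-1,-1];q=f['mtx']@c;return q[:2]/q[2]
def crop(f,u0,v0,w,h,s,name):
    cv2.imwrite('pics/'+name,cv2.resize(f['image'][v0:v0+h,u0:u0+w,::-1],None,fx=s,fy=s,interpolation=cv2.INTER_CUBIC))
E
python3 - <<'E'
from h import *
f=env.grab_frame('top')
crop(f,220,160,220,100,3.6,'c1.png')
crop(f,380,185,50,75,8,'c2.png')
for uv in[(300,260),(470,258),(435,257)]: print(at(f,uv,0))
E
```

```text
[ 0.37678813 -0.066556    0.        ]
[ 0.37264397 -0.50974837  0.        ]
[ 0.37714814 -0.41809816  0.        ]
```

View pics/c1.png

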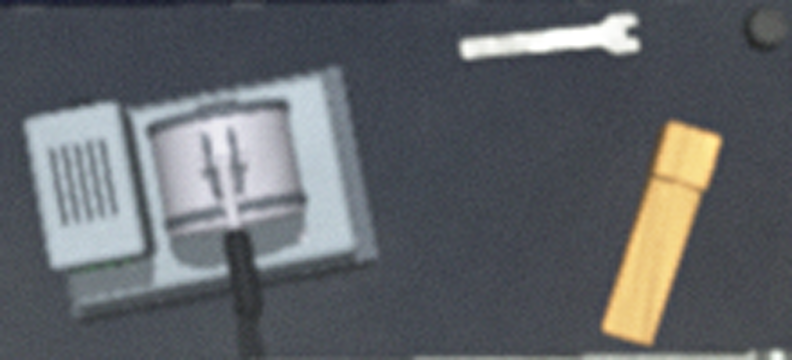

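View pics/c2.png

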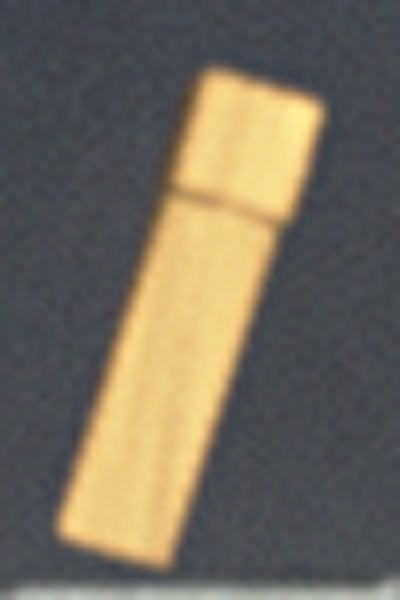

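```bash
python3 - <<'E'
from h import *
f=env.grab_frame('top')
f['image']=cv2.convertScaleAbs(f['image'],alpha=1.3,beta=0)
crop(f,222,172,110,80,7,'c3.png')
def c2(u,v): return ((u+.5)/8-.5+380,(v+.5)/8-.5+185)
H=np.array([at(f,c2(*p),.0335) for p in[(203,66),(327,103),(290,222),(165,186)]])
T=np.array([at(f,c2(*p),.003) for p in[(57,533),(170,568)]])
print(H,T)
tip=T.mean(0);back=H[:2].mean(0);mid=H.mean(0)
for a in(back,mid):
  d=(tip-a)[:2];print(np.linalg.norm(d),np.degrees(np.arctan2(d[1],d[0])))
print('heel',mid,'tip',tip,[np.linalg.norm(H[i]-H[(i+1)%4]) for i in range(4)],np.linalg.norm(T[0]-T[1]))
E
```

```text
[[ 0.54312351 -0.33833984  0.0335    ]
 [ 0.53050892 -0.37769054  0.0335    ]
 [ 0.49263613 -0.36422462  0.0335    ]
 [ 0.50488439 -0.32466889  0.0335    ]] [[ 0.39487399 -0.29184125  0.003     ]
 [ 0.38284118 -0.32820964  0.003     ]]
0.15554668246662035 162.02975197165927
0.13535511638568085 162.27640610044853
heel [ 0.51778823 -0.35123097  0.0335    ] tip [ 0.38885759 -0.31002544  0.003     ] [np.float64(0.041323188861602356), np.float64(0.04019551142565857), np.float64(0.04140864082980079), np.float64(0.040609421986671466)] 0.03830728445099271
```

View pics/c3.png

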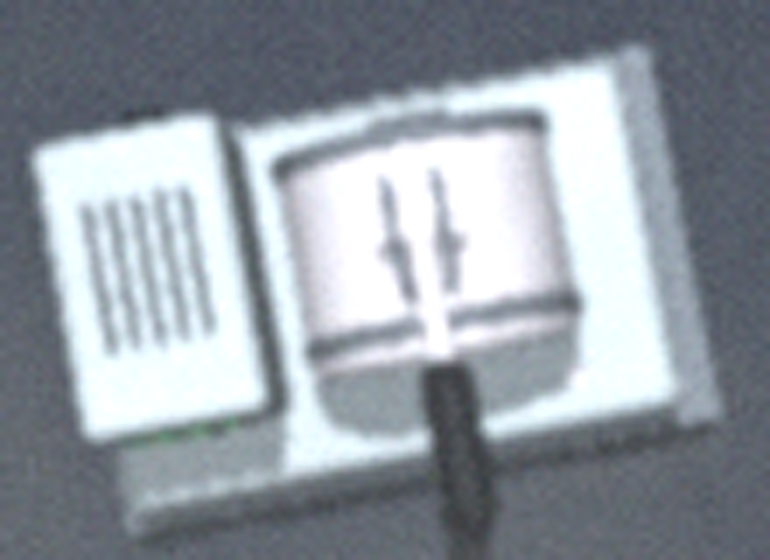

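```bash
python3 - <<'E'
from h import *
f=env.grab_frame('top')
def c(u,v): return ((u+.5)/7-.5+222,(v+.5)/7-.5+172)
for z in(.016,.022):
  P=np.array([at(f,c(*p),z) for p in[(648,45),(722,418),(132,532)]]);print(P)
  a=P[0]-P[1];b=P[2]-P[1]
  print(np.linalg.norm(a),np.linalg.norm(b),np.degrees(np.arctan2(a[1],a[0])),np.degrees(np.arctan2(b[1],b[0])),'edge mid',(P[0]+P[1])/2)
for n,uv,z in[('jaw',(361,172),.004),('jaw2',(396,168),.004),('rub',(433,168),.016)]:print(n,at(f,uv,z))
E
```

```text
[[ 0.58791186 -0.1071186   0.016     ]
 [ 0.44932285 -0.13150434  0.016     ]
 [ 0.41212989  0.08457065  0.016     ]]
0.14071807203090658 0.2192526375867383 9.979456258495391 99.76660997014402 edge mid [ 0.51861736 -0.11931147  0.016     ]
[[ 0.58705373 -0.10698938  0.022     ]
 [ 0.44920314 -0.1312452   0.022     ]
 [ 0.41220834  0.08367853  0.022     ]]
0.1399683169053711 0.21808444514034284 9.979456258495386 99.766609970144 edge mid [ 0.51812844 -0.11911729  0.022     ]
jaw [ 0.60341872 -0.23110936  0.004     ]
jaw2 [ 0.61249488 -0.32402649  0.004     ]
rub [ 0.6088888  -0.41865321  0.016     ]
```

```bash
cat >> h.py <<'E'
from scipy.spatial.transform import Rotation as Ro
def st():
    s=env.observe();R=Ro.from_quat(s['tcp_rot']).as_matrix();p=np.array(s['eef_pos'])
    print('t',round(s['t'],2),'p',p.round(4),'F',np.round(s['wrist_force'],1),'T',np.round(s['ft_torque'],2),'w',round(s['grip_width'],4))
    print('q',np.round(s['qpos'],2),'\nR',R.round(3).tolist(),'jaw az',np.degrees(np.arctan2(R[1,2],R[0,2])).round(2))
    return p,R
def to(p,R,g,az=None):
    "shift (tool axes, mm) to goal, and rotvec (tool axes) that makes it vertical with jaw azimuth az"
    print('shift',(R.T@(np.array(g)-p)*1000).round(1),end=' ')
    if az is not None:
        a=np.radians(az);x=np.array([0,0,-1.]);z=np.array([np.cos(a),np.sin(a),0]);G=np.c_[x,np.cross(z,x),z]
        print('rotvec',Ro.from_matrix(R.T@G).as_rotvec().round(3),'shift after turn',(G.T@(np.array(g)-p)*1000).round(1),end='')
    print()
E
python3 - <<'E'
from h import *
p,R=st()
to(p,R,[.42,.2,.30],72.2);to(p,R,[.42,.2,.30],-107.8)
E
```

```text
t 0.25 p [0.2241 0.5833 0.2409] F [ 0.3 -0.4  0.7] T [ 0.05  0.   -0.04] w 0.0868
q [-1.23  0.33 -0.06  1.46  0.02  1.35 -0.09] 
R [[-0.0, -0.933, 0.359], [-0.001, 0.359, 0.933], [-1.0, -0.0, -0.001]] jaw az 68.99
shift [ -58.9 -320.3 -287.6] rotvec [-0.056 -0.001 -0.   ] shift after turn [ -59.1 -303.7 -305.1]
shift [ -58.9 -320.3 -287.6] rotvec [ 3.085e+00 -0.000e+00  1.000e-03] shift after turn [-59.1 303.7 305.1]
```

{"fn": "apply_moves", "kwargs": {
  "targets": [-0.056,0,0,-15,-10,-10,87,0,0,0,-15,-20,-20,87,0,0,0,-15,-30,-30,87,0,0,0,-14,-30,-30,87,0,0,0,0,-30,-30,87,0,0,0,0,-30,-30,87,0,0,0,0,-30,-30,87,0,0,0,0,-30,-30,87,0,0,0,0,-30,-30,87,0,0,0,0,-30,-30,87,0,0,0,0,-30,-30,87]
}}

```text
t: 1.35
eef_pos: [0.4178, 0.204, 0.3004]
tcp_rot: [-0.416, 0.571, 0.417, 0.572]
wrist_force: [0.5, 0.2, -0.6]
grip_width: 0.0871
```

```bash
python3 - <<'E'
from h import *
p,R=st()
to(p,R,[.50,-.10,.30],72.2);to(p,R,[.518,-.351,.10],72.2)
E
```

```text
t 1.35 p [0.4178 0.204  0.3004] F [ 0.5  0.2 -0.6] T [ 0.04 -0.02 -0.01] w 0.0871
q [-0.8  -0.06  0.24  1.78  0.02  1.42  0.69] 
R [[0.0, -0.952, 0.306], [0.0, 0.306, 0.952], [-1.0, -0.0, 0.001]] jaw az 72.19
shift [ 2.000e-01 -1.713e+02 -2.643e+02] rotvec [-0.     0.001  0.   ] shift after turn [   0.4 -171.2 -264.3]
shift [ 200.1 -265.2 -497.8] rotvec [-0.     0.001  0.   ] shift after turn [ 200.4 -265.1 -497.8]
```

{"fn": "apply_moves", "kwargs": {
  "targets": [0,0,0,0,-14,-33,87,0,0,0,0,-14,-33,87,0,0,0,0,-14,-33,87,0,0,0,0,-14,-33,87,0,0,0,0,-14,-33,87,0,0,0,0,-14,-33,87,0,0,0,0,-14,-33,87,0,0,0,0,-14,-33,87,0,0,0,0,-14,-33,87,0,0,0,0,-14,-33,87,0,0,0,0,-14,-33,87,0,0,0,0,-14,-33,87,0,0,0,20,-20,-25,87,0,0,0,30,-20,-25,87,0,0,0,35,-20,-20,87,0,0,0,35,-20,-16,87,0,0,0,35,-10,-8,87,0,0,0,30,-7,-8,87,0,0,0,15,0,0,87]
}}

```text
t: 3.25
eef_pos: [0.5161, -0.3499, 0.0972]
tcp_rot: [-0.415, 0.573, 0.417, 0.571]
wrist_force: [-0.2, 0.4, -0.5]
grip_width: 0.0867
```

```bash
python3 - <<'E'
from h import *
p,R=st()
to(p,R,[.518,-.351,.0215],72.2)
f=env.grab_frame('top');crop(f,330,140,140,130,4.5,'c4.png')
E
```

```text
t 3.25 p [ 0.5161 -0.3499  0.0972] F [-0.2  0.4 -0.5] T [ 0.08 -0.02  0.02] w 0.0867
q [-0.07  0.56  0.79  1.66 -0.43  1.11  2.1 ] 
R [[-0.004, -0.952, 0.307], [0.001, 0.307, 0.952], [-1.0, 0.004, -0.0]] jaw az 72.13
shift [75.7 -2.4 -0.5] rotvec [-0.001 -0.    -0.004] shift after turn [75.7 -2.2 -0.5]
```

View pics/c4.png

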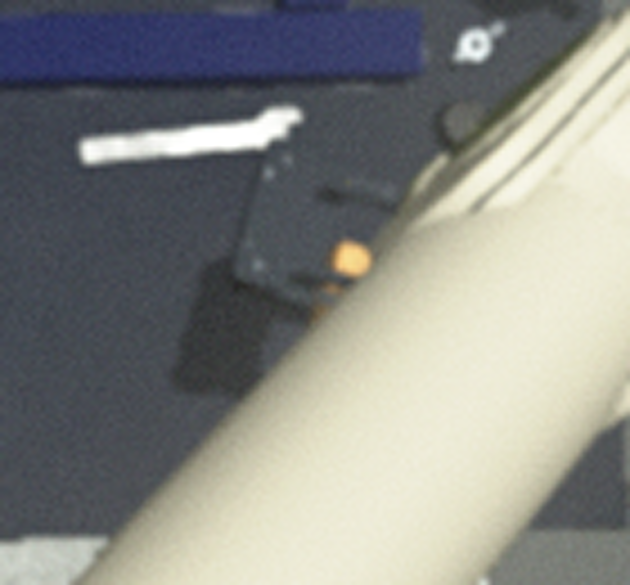

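{"fn": "apply_moves", "kwargs": {
  "targets": [0,0,-0.004,20,-1,0,87,0,0,0,20,-1,0,87,0,0,0,20,0,0,87,0,0,0,10,0,0,87,0,0,0,5,0,0,87,0,0,0,0,0,0,87],
  "force": 15
}}

```text
t: 3.9
eef_pos: [0.5197, -0.3499, 0.0258]
tcp_rot: [-0.418, 0.57, 0.415, 0.572]
wrist_force: [-0.5, 0.3, -0.1]
grip_width: 0.0868
```

```bash
python3 - <<'E'
from h import *
p,R=st()
to(p,R,[.518,-.351,.0215],72.2)
E
```

```text
t 3.9 p [ 0.5197 -0.3499  0.0258] F [-0.5  0.3 -0.1] T [ 0.01 -0.03  0.02] w 0.0868
q [-0.03  0.64  0.73  1.7  -0.5   0.99  2.14] 
R [[0.004, -0.952, 0.305], [-0.001, 0.305, 0.952], [-1.0, -0.004, 0.0]] jaw az 72.21
shift [ 4.2  1.3 -1.5] rotvec [0.    0.    0.004] shift after turn [ 4.3  1.3 -1.5]
```

{"fn": "apply_moves", "kwargs": {
  "targets": [0,0,0,3.5,1,-1,87,0,0,0,0,0,0,60,0,0,0,0,0,0,45,0,0,0,0,0,0,36,0,0,0,0,0,0,36,0,0,0,0,0,0,36,0,0,0,0,0,0,36,0,0,0,0,0,0,36],
  "force": 15
}}

```text
t: 4.7
eef_pos: [0.5182, -0.3508, 0.0217]
tcp_rot: [-0.418, 0.571, 0.415, 0.572]
wrist_force: [0.4, 0.7, -0.6]
grip_width: 0.0403
```

```bash
python3 - <<'E'
from h import *
p,R=st()
E
```

```text
t 4.7 p [ 0.5182 -0.3508  0.0217] F [ 0.4  0.7 -0.6] T [-0.04 -0.02  0.02] w 0.0403
q [-0.02  0.65  0.73  1.7  -0.5   0.98  2.15] 
R [[0.004, -0.952, 0.306], [-0.001, 0.306, 0.952], [-1.0, -0.004, -0.0]] jaw az 72.2
```

{"fn": "apply_moves", "kwargs": {
  "targets": [0,0,0,0,0,0,30,0,0,0,0,0,0,30,0,0,0,-4,0,0,30,0,0,0,-4,0,0,30,0.1,0,0,0,0,0,30,0.13,0,0,0,0,0,30,0.13,0,0,0,0,0,30,0.13,0,0,0,0,0,30,0.13,0,0,0,0,0,30,0.13,0,0,0,0,0,30,0.13,0,0,0,0,0,30,0.13,0,0,0,0,0,30,0.077,0,0,0,0,0,30,0,0,0,0,0,0,30],
  "force": 45
}}

```text
t: 6.1
eef_pos: [0.5183, -0.3506, 0.0298]
tcp_rot: [-0.061, 0.703, 0.06, 0.706]
wrist_force: [-0.6, -0.3, -0.9]
grip_width: 0.0389
```

```bash
python3 - <<'E'
from h import *
p,R=st()
to(p,R,[.5456,-.2768,.0295],9.9)
f=env.grab_frame('top');crop(f,250,150,190,110,4.2,'c5.png')
E
```

```text
t 6.1 p [ 0.5183 -0.3506  0.0298] F [-0.6 -0.3 -0.9] T [-0.08  0.03 -0.05] w 0.0389
q [-0.17  0.75  0.96  1.71 -0.7   1.06  1.19] 
R [[0.004, -0.171, 0.985], [-0.001, 0.985, 0.171], [-1.0, -0.002, 0.003]] jaw az 9.87
shift [ 0.3 68.  39.5] rotvec [-0.     0.003  0.002] shift after turn [ 0.3 68.  39.6]
```

View pics/c5.png

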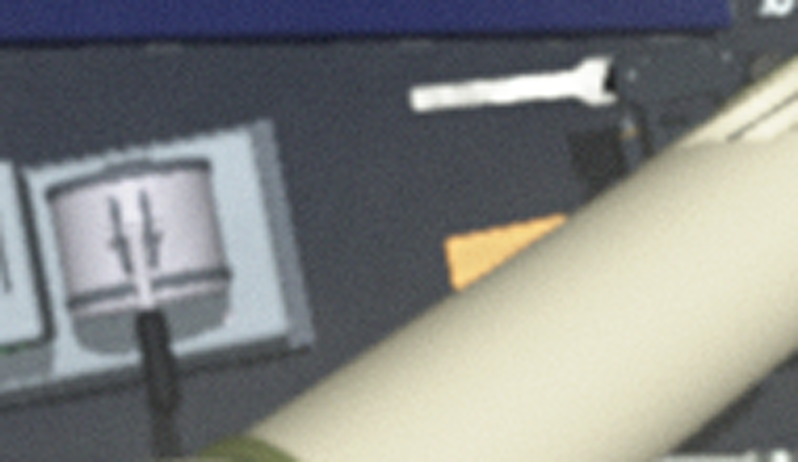

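```bash
python3 - <<'E'
from h import *
f=env.grab_frame('top')
c=lambda u,v:((u+.5)/4.2-.5+250,(v+.5)/4.2-.5+150)
a=at(f,c(445,240),.012);b=at(f,c(458,291),.010);t=(a+b)/2
print(a,b,t,np.degrees(np.arctan2(*(a-b)[1::-1])),np.linalg.norm(a-b))
print(t-[.5183,-.3506,0], 'expected',135.5*np.array([-.1714,.985]))
E
```

```text
[ 0.51130892 -0.21322031  0.012     ] [ 0.47973328 -0.22058508  0.01      ] [ 0.4955211  -0.21690269  0.011     ] 13.12906590520741 0.03248477851927752
[-0.0227789   0.13369731  0.011     ] expected [-23.2247 133.4675]
```

{"fn": "apply_moves", "kwargs": {
  "targets": [0,0,0,0,8,10,30,0,0,0,0,15,15,30,0,0,0,0,20,14.5,30,0,0,0,0,15,0,30,0,0,0,0,10,0,30,0,0,0,4,0,0,30,0,0,0,4,0,0,30,0,0,0,0,0,0,30]
}}

```text
t: 7.0
eef_pos: [0.5453, -0.2779, 0.0217]
tcp_rot: [-0.061, 0.703, 0.06, 0.706]
wrist_force: [0.1, -0.2, -1.0]
grip_width: 0.0389
```

```bash
python3 - <<'E'
from h import *
p,R=st()
to(p,R,[.5456,-.2768,.0215],9.9)
f=env.grab_frame('top');crop(f,280,165,120,80,6.5,'c6.png')
E
```

```text
t 7.0 p [ 0.5453 -0.2779  0.0217] F [ 0.1 -0.2 -1. ] T [-0.12  0.05 -0.01] w 0.0389
q [-0.31  0.74  0.97  1.75 -0.7   1.04  1.08] 
R [[0.004, -0.171, 0.985], [-0.002, 0.985, 0.171], [-1.0, -0.002, 0.004]] jaw az 9.87
shift [0.2 1.1 0.5] rotvec [-0.001  0.004  0.002] shift after turn [0.2 1.1 0.5]
```

View pics/c6.png

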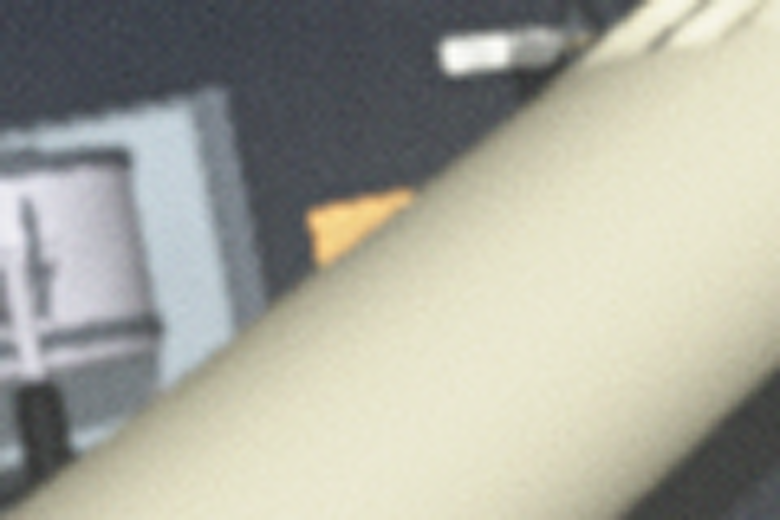

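{"fn": "apply_moves", "kwargs": {
  "targets": [0,0,0,0,6,0.5,30,0,0,0,0,10,0,30,0,0,0,0,10,0,30,0,0,0,0,10,0,30,0,0,0,0,10,0,30,0,0,0,0,10,0,30,0,0,0,0,4,0,30,0,0,0,0,0,0,30]
}}

```text
t: 7.85
eef_pos: [0.5357, -0.2167, 0.0217]
tcp_rot: [-0.062, 0.703, 0.061, 0.706]
wrist_force: [0.6, 0.6, -0.2]
grip_width: 0.0384
```

```bash
python3 - <<'E'
from h import *
p,R=st()
d=np.array([-.1714,.985]);E=np.array([.5182,-.1192]);v=p[:2]+.1355*d-E;print('tip past edge',v@d*1000,'lateral',v@[.985,.1714]*1000)
f=env.grab_frame('side');crop(f,220,120,240,160,3.3,'c7.png')
g=env.grab_frame('top');cv2.imwrite('pics/t7.png',g['image'][:,:,::-1])
E
```

```text
t 7.85 p [ 0.5357 -0.2167  0.0217] F [ 0.6  0.6 -0.2] T [ 0.01 -0.    0.03] w 0.0384
q [-0.46  0.68  1.    1.84 -0.68  1.    1.  ] 
R [[0.004, -0.173, 0.985], [-0.0, 0.985, 0.173], [-1.0, -0.001, 0.004]] jaw az 9.98
tip past edge 36.391396226984604 lateral 0.5336351565385349
```

View pics/c7.png

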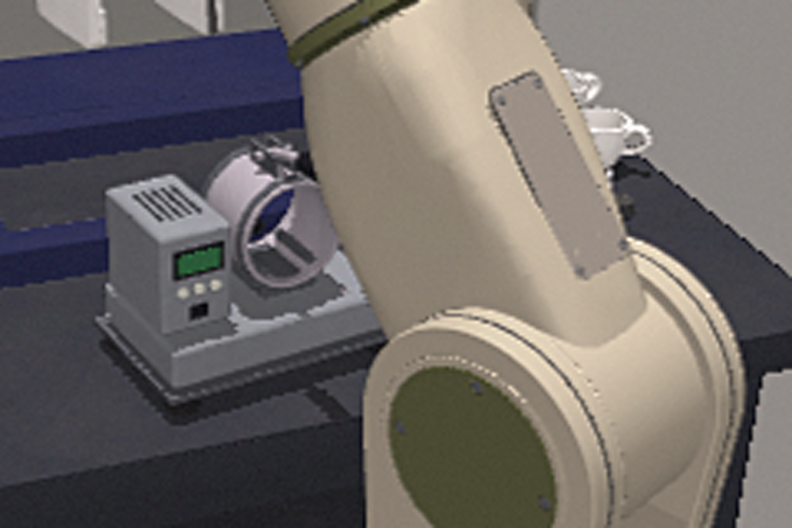

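{"fn": "apply_moves", "kwargs": {
  "targets": [0,0,0,0,5,-0.5,30,0,0,0,0,6,0,30,0,0,0,0,6,0,30,0,0,0,0,4,0,30,0,0,0,0,0,0,30]
}}

```text
t: 8.45
eef_pos: [0.5316, -0.1963, 0.0216]
tcp_rot: [-0.062, 0.703, 0.061, 0.706]
wrist_force: [-0.5, 0.4, 2.0]
grip_width: 0.0388
```

{"fn": "apply_moves", "kwargs": {
  "targets": [0,0,0,0,1,0,30,0,0,0,0,1,0,30,0,0,0,0,1,0,30,0,0,0,0,0,0,30,0,0,0,0,0,0,30]
}}

```text
t: 8.95
eef_pos: [0.5309, -0.1943, 0.0216]
tcp_rot: [-0.062, 0.703, 0.061, 0.706]
wrist_force: [0.1, -0.8, 1.9]
grip_width: 0.0388
```

{"fn": "apply_moves", "kwargs": {
  "targets": [0,0,0,0,1,0,30,0,0,0,0,1,0,30,0,0,0,0,1,0,30,0,0,0,0,0,0,30,0,0,0,0,0,0,30]
}}

```text
t: 9.45
eef_pos: [0.5304, -0.1913, 0.0216]
tcp_rot: [-0.062, 0.703, 0.061, 0.706]
wrist_force: [0.6, -0.3, 2.8]
grip_width: 0.0389
```

{"fn": "apply_moves", "kwargs": {
  "targets": [0,0,0,0,1,0,30,0,0,0,0,1,0,30,0,0,0,0,1,0,30,0,0,0,0,0,0,30,0,0,0,0,0,0,30]
}}

```text
t: 9.95
eef_pos: [0.5298, -0.1894, 0.0216]
tcp_rot: [-0.062, 0.703, 0.06, 0.706]
wrist_force: [0.7, -6.1, -1.3]
grip_width: 0.0385
```

{"fn": "apply_moves", "kwargs": {
  "targets": [0,0,0,0,1,0,30,0,0,0,0,1,0,30,0,0,0,0,1,0,30,0,0,0,0,1,0,30,0,0,0,0,1,0,30,0,0,0,0,1,0,30,0,0,0,0,0,0,30]
}}

```text
t: 10.65
eef_pos: [0.5287, -0.1837, 0.0216]
tcp_rot: [-0.062, 0.703, 0.059, 0.706]
wrist_force: [1.1, -6.3, -1.0]
grip_width: 0.0388
```

{"fn": "apply_moves", "kwargs": {
  "targets": [0,0,0,0,1,0,30,0,0,0,0,1,0,30,0,0,0,0,1,0,30,0,0,0,0,1,0,30,0,0,0,0,1,0,30,0,0,0,0,0,0,30]
}}

```text
t: 11.25
eef_pos: [0.5278, -0.1787, 0.0216]
tcp_rot: [-0.062, 0.703, 0.06, 0.706]
wrist_force: [0.7, -5.8, -0.8]
grip_width: 0.0386
```

```bash
python3 - <<'E'
from h import *
p,R=st()
d=np.array([-.1714,.985]);E=np.array([.5182,-.1192]);v=p[:2]+.1355*d-E;print('tip past edge',v@d*1000,'lateral',v@[.985,.1714]*1000)
g=env.grab_frame('top');s=env.grab_frame('side')
a=cv2.imread('pics/t7.png')[165:255,215:335];b=g['image'][165:255,215:335,::-1]
a2=cv2.imread('pics/side0.png')[165:245,240:340];b2=s['image'][165:245,240:340,::-1]
r=lambda x:cv2.resize(x,(390,292),interpolation=cv2.INTER_CUBIC)
cv2.imwrite('pics/c8.png',np.vstack([np.hstack([r(a),r(b)]),np.hstack([r(a2),r(b2)])]))
# sub-pixel shift of press parts (top view)
G=lambda x:cv2.cvtColor(np.ascontiguousarray(x),cv2.COLOR_BGR2GRAY).astype(np.float32)
for n,A,B,(u,v,w,h) in[('topleftbox',a,b,(10,22,35,45)),('jacket',a,b,(45,15,40,35)),('farcorner',a,b,(75,5,30,35))]:
    print(n,cv2.phaseCorrelate(G(A[v:v+h,u:u+w]),G(B[v:v+h,u:u+w]),cv2.createHanningWindow((w,h),cv2.CV_32F)))
E
```

```text
t 11.25 p [ 0.5278 -0.1787  0.0216] F [ 0.7 -5.8 -0.8] T [-1.51 -0.12  0.  ] w 0.0386
q [-0.56  0.65  1.02  1.9  -0.67  0.98  0.94] 
R [[0.004, -0.171, 0.985], [-0.003, 0.985, 0.171], [-1.0, -0.004, 0.004]] jaw az 9.86
tip past edge 75.16123224676278 lateral -0.7192963517556897
topleftbox ((-0.9136617351575502, 0.32203786758245556), 0.8359340867878479)
jacket ((-0.7424719659645085, -0.07524257892097808), 0.8174193706777361)
farcorner ((-0.5805549488379604, 0.10804143905454566), 0.768906933731503)
```

View pics/c8.png

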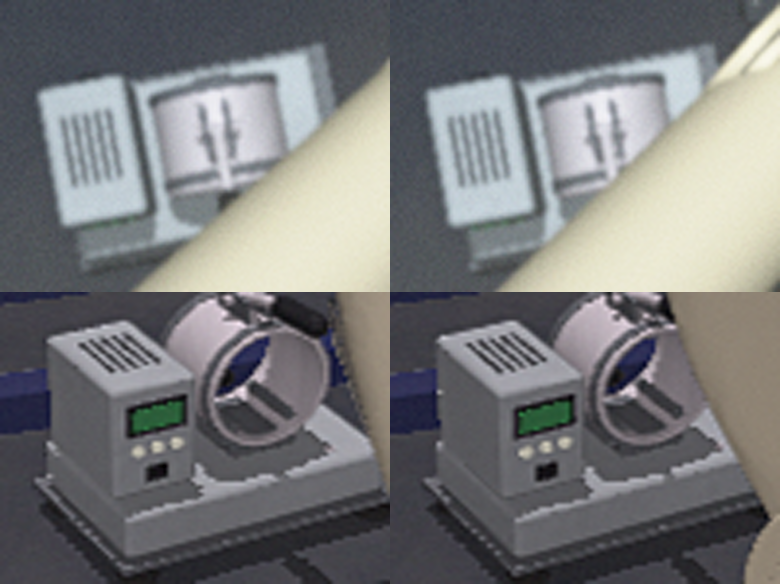

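```bash
cat > lift.py <<'E'
from h import *
from scipy.optimize import least_squares
E=np.array([.5182,-.1192,0]);a=np.radians(9.87);ex=np.array([np.cos(a),np.sin(a),0]);ey=np.array([-np.sin(a),np.cos(a),0])
O=E+.110*ey
def run():
    s=env.grab_frame('side');A=cv2.imread('pics/side0.png',0);B=cv2.cvtColor(s['image'],cv2.COLOR_RGB2GRAY)
    m=np.zeros_like(A);m[170:245,248:318]=255
    P=cv2.goodFeaturesToTrack(A,80,.02,3,mask=m)
    Q,ok,err=cv2.calcOpticalFlowPyrLK(A,B,P,None,winSize=(11,11),maxLevel=1)
    X,D=[],[]
    for p,q,k in zip(P[:,0],Q[:,0],ok[:,0]):
        o,d=ray(s,p);w=o+d*(((O-.065*ex-o)@ex)/(d@ex));l=w-O;y=l@ey
        if k and np.abs(q-p).max()<4 and .005<w[2]<.125 and -.1<y<.112: X.append(w);D.append(q-p)
    X=np.array(X);D=np.array(D);piv=O+.092*ey
    def res(v):
        R=Ro.from_rotvec(-v[0]*ex).as_matrix()
        Y=(X-piv)@R.T+piv+v[1]*ey+v[2]*ex
        return np.concatenate([proj(s,y)-proj(s,x)-d for x,y,d in zip(X,Y,D)])
    r=least_squares(res,[.01,0,0],loss='soft_l1',f_scale=.2,x_scale=[.01,.001,.001])
    c=np.sqrt(np.diag(np.linalg.inv(r.jac.T@r.jac)))*.25
    print('n',len(X),'theta',r.x[0],'slide y,x mm',r.x[1:]*1e3,'sd',c,'foot lift mm',r.x[0]*184e0,'rms px',np.sqrt(np.mean(res(r.x)**2)))
run()
E
python3 lift.py
```

```text
n 23 theta 0.008538058568253072 slide y,x mm [ 0.25950985 -0.02952398] sd [0.00351407 0.00028708 0.00034365] foot lift mm 1.5710027765585652 rms px 0.2696661997164081
```

{"fn": "apply_moves", "kwargs": {
  "targets": [0,0,0,0,1,0,30,0,0,0,0,1,0,30,0,0,0,0,1,0,30,0,0,0,0,1,0,30,0,0,0,0,1,0,30,0,0,0,0,0.5,0,30,0,0,0,0,0,0,30,0,0,0,0,0,0,30]
}}

```text
t: 12.2
eef_pos: [0.5269, -0.1734, 0.0216]
tcp_rot: [-0.062, 0.703, 0.059, 0.706]
wrist_force: [0.7, -6.9, -0.1]
grip_width: 0.0387
```

```bash
cat >> lift.py <<'E'
run();run()
p,R=st()
d=np.array([-.1714,.985]);v=p[:2]+.1355*d-E[:2];print('tip past edge',v@d*1000,'lateral',v@[.985,.1714]*1000)
g=env.grab_frame('top');crop(g,210,150,240,110,3.3,'c9.png')
E
python3 lift.py
```

```text
n 23 theta 0.010724050218259217 slide y,x mm [0.33580927 0.33062175] sd [0.00354322 0.00028558 0.00032664] foot lift mm 1.973225240159696 rms px 0.3164698783036856
n 23 theta 0.010438796744232285 slide y,x mm [0.34907426 0.3493741 ] sd [0.00356562 0.0002875  0.00032766] foot lift mm 1.9207386009387406 rms px 0.32569125961006185
n 23 theta 0.010752212139576318 slide y,x mm [0.32249882 0.32870795] sd [0.00360402 0.00029004 0.00032707] foot lift mm 1.9784070336820425 rms px 0.32737573561138095
t 12.35 p [ 0.5269 -0.1734  0.0216] F [ 1.4 -6.7 -1.6] T [-1.51 -0.12 -0.01] w 0.0387
q [-0.57  0.65  1.02  1.91 -0.67  0.97  0.94] 
R [[0.004, -0.171, 0.985], [-0.003, 0.985, 0.171], [-1.0, -0.004, 0.004]] jaw az 9.85
tip past edge 80.56488608736004 lateral -0.7559291039063587
```

View pics/c9.png

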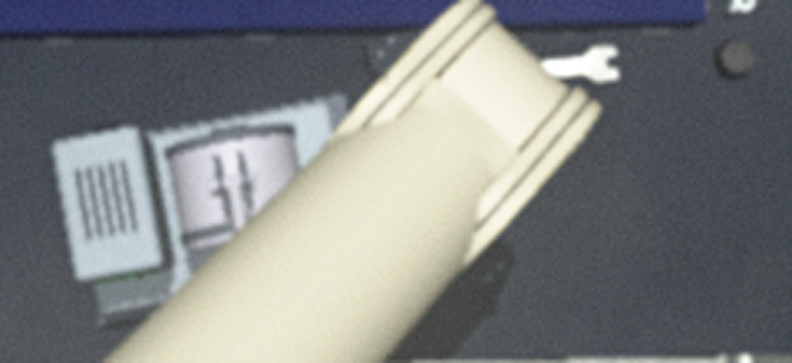

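```bash
cat > tilt.py <<'E'
from lift import *
fr={n:[env.grab_frame(n) for _ in range(6)] for n in('top','side')}
g,s=fr['top'][0],fr['side'][0]
def tri(a,b):
    (o,d),(o2,d2)=ray(g,a),ray(s,b);M=np.c_[d,-d2];k=np.linalg.lstsq(M,o2-o,rcond=None)[0]
    return (o+d*k[0]+o2+d2*k[1])/2,np.linalg.norm(o+d*k[0]-o2-d2*k[1])
r,e=tri((243,210.6),(270.3,181.4));print('slots',r,'gap',e)
av=lambda n:np.mean([cv2.cvtColor(f['image'],cv2.COLOR_RGB2GRAY).astype(np.float32) for f in fr[n]],0).astype(np.float32)
rows=[]
def meas(n,refs,box,X):
    u,v,w,h=box;B=av(n)[v:v+h,u:u+w];f=fr[n][0]
    for rf in refs:
        A=cv2.imread('pics/'+rf,0)[v:v+h,u:u+w].astype(np.float32)
        W=np.eye(2,3,dtype=np.float32);cc,W=cv2.findTransformECC(A,B,W,cv2.MOTION_TRANSLATION,(3,200,1e-6),None,3)
        D=W[:,2];rows.append((f,X,D));print(n,rf,D,cc)
loc=lambda x,y,z:O+x*ex+y*ey+z*np.array([0,0,1])
def on(f,uv,x):  # point on plane own x
    o,d=ray(f,uv);return o+d*(((O+x*ex-o)@ex)/(d@ex))
meas('top',['top0.png','t7.png'],(228,192,30,42),r)
meas('side',['side0.png'],(268,198,24,30),on(s,(280,213),-.06))
meas('side',['side0.png'],(252,174,30,18),r)
meas('side',['side0.png'],(293,180,20,26),on(s,(303,193),-.045))
piv=O+.092*ey
def res(v):
    R=Ro.from_rotvec(-v[0]*ex).as_matrix()
    return np.concatenate([proj(f,(X-piv)@R.T+piv+v[1]*ey+v[2]*ex)-proj(f,X)-D for f,X,D in rows])
q=least_squares(res,[.01,0,0],x_scale=[.01,.001,.001]);print(q.x[0],q.x[1:]*1e3,'foot lift',q.x[0]*184,'res',res(q.x).round(2))
print('sd',np.sqrt(np.diag(np.linalg.inv(q.jac.T@q.jac)))*.1*184)
E
sed -i '/^run()/,$d' lift.py; python3 tilt.py
```

```text
slots [0.4969556  0.0579009  0.14339947] gap 0.0031341115976738242
top top0.png [-0.9723252  0.2891669] 0.9830356300794519
top t7.png [-0.9847052  0.2727213] 0.9848459842589581
side side0.png [-0.5897519   0.06245165] 0.9855753634603245
side side0.png [-0.8078054   0.01450023] 0.9889579495417202
side side0.png [-0.4580011  -0.56520545] 0.9419351869200322
0.021015362312013626 [-0.7056683  -0.16134545] foot lift 3.8668266654105072 res [-0.05 -0.04 -0.03 -0.02  0.21 -0.04  0.01  0.04 -0.12  0.1 ]
sd [0.49316485 0.06501875 0.02562553]
```

```bash
python3 - <<'E'
from h import *
st();print(env.job_done());st()
E
```

```text
t 13.0 p [ 0.5269 -0.1734  0.0216] F [ 0.8 -7.5 -2.2] T [-1.49 -0.15  0.05] w 0.0389
q [-0.57  0.65  1.02  1.91 -0.67  0.97  0.94] 
R [[0.004, -0.171, 0.985], [-0.003, 0.985, 0.171], [-1.0, -0.004, 0.004]] jaw az 9.85
the job is handed in; nothing more can be done
None
the job is handed in; nothing more can be done
```

The wedge is under the middle of the press's right-hand edge, between the two right-hand feet. I handed the job in at about 13 s with the gripper still holding the heel at 45 N. I never saw daylight under the feet directly, because the arm hid that end of the press in both camera views. The 3 mm lift is therefore a calculated value.

**How it was done:** I gripped the wedge across its heel block and lifted it 8 mm. I then turned it to match the press (about 9.9° yaw), set it flat and pushed it in along the press's own +y.

**Lift from the geometry:** the wedge met the plate with its tip about 63 mm past the edge, as your figures predict. It finished at 80.6 mm, less than 1 mm off the middle of the edge. That gives about 3.3 mm of rise at the edge and about 3.0 mm under the feet. The push held steady at about 6–7.5 N, and the gripper stayed at 38.9 mm opening and the same height.

**Lift from the cameras:** these checks disagreed.

| Check | Lift at the feet |
|---|---|
| Point tracking, side camera | 2.0 ± 0.65 mm |
| Image alignment, both cameras, sliding left free | 3.9 ± 0.5 mm |
| Tilt of the control box roof, assuming no sliding | 2.9 mm |

I went by the geometry, which lies within their spread.

**Press and bystanders:** the estimates of how far the press slid ranged from +0.35 to −0.7 mm, which is within measurement noise. In the last overhead picture the spanner and rubber foot look undisturbed. The mug was outside that picture and I did not check it again, but the arm passed well above it on the way in.

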